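# Steady a swinging spray-can carrier and set it in the drip tray

## Robot

A 6-joint arm with a two-finger parallel gripper is mounted at the origin on the work surface. World frame = base frame: x ahead of the robot, y to its left, z up, the work surface at z = 0. Lengths are in mm, angles in degrees, forces in N, time in s.
With the tool pointing down it reaches from about 300 to 850 mm from the base axis. Payload 4.2 kg.
Tool frame: the origin (TCP) lies midway between the tips of the shut fingers; the grasp point (between the pads) lies 19 mm behind it; z points along the fingers, y is the line along which they close (so a half turn about z gives the same grasp; the last joint's range is limited). The gripper opens to 91 mm and grips with 3 to 60 N. Pads are 32 mm wide; open, the fingers measure 118 mm over their backs; the gripper's body (76 mm by 178 mm) begins 60 mm behind the grasp point.
Start: joints at [-77.177, 18.312, 89.639, -0, 72.044, -1.146], TCP at [138.803, -558.012, 213.976] pointing down, gripper open.
Joint ranges: [-177.97, 177.97], [-48.28, 115.42], [12.27, 149.76], [-77.06, 257.06], [2.81, 150.46], [-146.56, 146.56]. Speed limits (degrees/s): [147.25, 147.25, 180, 180, 180, 180].

## Interface

Orientations are given as [roll, pitch, yaw] about the fixed x, y, z axes, in that order (R = Rz(yaw) Ry(pitch) Rx(roll)).
In Python, from workcell import state, grab_frame, camera_model, workorder gives the robot as it stands.
- The arm moves only by the tool carry_out, never from a script. Its argument "commands" is a list of rows, each a list of 7 numbers: the turn, a rotation vector about the tool's x, y, z in degrees, then the shift along the tool's x, y, z in mm, then the opening, from -1 (shut) to 1 (fully open). In form: [[ax, ay, az, dx, dy, dz, hand], ...]. A call has 1 to 20 rows; each row is the pose to reach, as a shift and turn from the pose commanded when the call began, along the tool's axes at that moment; what a row does not reach only later rows make up. A row lasts 1/10 s, in which the tool goes at most 50 mm and 8.59 degrees, less where a joint would pass 70% of its speed; a pose out of reach is approached as far as the arm can. A call with a gripper value outside its range is refused whole. The fingers move at their own pace and stop on an object; "force" is the grip in N (left out, the last holds). Time passes only in rows, so rows that repeat a pose let the fingers close. It gives the time, the measured TCP pose, the force, the opening and the grip force at its end, in the units of the state.
- state(): the state, without advancing time (a new reading comes with each control period).
- grab_frame(name): name is "side" or "top" or "wrist"; returns the picture (384x512x3 uint8, red, green, blue); there is no depth.
- camera_model(name): a dict with "fx", "fy", "cx", "cy" (pixels), "origin" and "rotation" of the camera in the world; the wrist camera has in their place "mount" (4x4, takes a point from camera to tool coordinates, whose origin is the TCP and whose axes are the flange's). Camera axes: x right, y up, looking along -z (the intrinsics and any distortion apply to the point x, -y, -z); pixel columns grow to the right and rows downward; lengths in mm; the calibration is good to about 2 mm. The wrist camera is an equidistant fisheye: a pixel r from the principal point sees the ray r / f radians off the axis. A picture is of the moment at which its call begins: read the wrist's pose just before it. camera_model takes no time and is no camera call.
- workorder.job_done(): hands the job in; it is judged then, once.
The state is a dict: "time_s": time; "qpos": joint angles; "qvel": joint speeds; "effort": joint torques, N m; "ee_pos": TCP position; "ee_rot": TCP orientation; "force": force on the tool from outside, world axes, zero at the start; "torque": the same for the moment, N m; "gripper_width": finger opening in mm; "gripper_force": force on a finger pad.
Only numpy, scipy, OpenCV 4.12 (cv2) and the standard library are available. Lean on these libraries where they do the work, as an engineer would, in place of code of your own. Each camera call takes 0.05 s, during which the arm holds its last target. There are 200 camera calls.

## Task

Lift the yellow spray-can carrier straight up out of its pine rack by its wooden handle; its tucked-in end will spring free and the carrier will rock on its handle. Carry it by the handle alone over the black drip tray, bring it to rest there so that it hangs level and still just above the tray for three seconds, and only then set it down flat inside the tray, without a jolt and never leaning, and let go. Do not let it knock against the handle's stops or rock onto the bench, and leave the board, mallet, cup and jar where they are.

Things in the scene. Friction and masses are not known exactly. Their poses are not given: they have to be found in the camera images.
- handle: Carrier handle, the only part to grip: dark wooden crossbar 260 mm long (x), 14 mm thick (y), 30 mm high (z); steel legs go down 156 mm at x = +-92 mm. Origin: crossbar centre. Upright in the rack (within 0.03 rad). Grip its middle from above, closing along y. Leans freely up to 0.5 rad to either side of the carrier (stops) and falls to a stop when let go. 0.16 kg.
- carrier: Yellow tray with four spray cans and painting things fixed in it, hung on two free pins at the foot of the handle's legs. Origin: on the pin axis, 140 mm below the crossbar centre, at the rim's height, mid-tray. x: pin axis (= handle's x); y: tray length; z up. 150 (x) by 340 mm (y), underside 70 mm below the origin, can tops 62 mm above it. Turning about +x lifts the +y end.
- carrier_com (a point): About the carrier's centre of mass, 24 mm below the pin axis. Carrier 0.66 kg, radius of gyration about this point 125 mm, so it rocks about the pins with a period of about 1.65 s (3.8 rad/s); left alone this fades to a third in over 30 s. Pins accelerating along the carrier's +y at a drive it as if its level were turned by -a/9.81 rad about x.
- carrier_nose (a point): Lower edge of the carrier's +y end, in the middle of its width. In the rack the carrier is parked with this end low, about 0.3 rad nose-down, the edge caught behind the toe board. It comes free, suddenly, when the handle has been raised 10 to 15 mm.
- rack: Fixed pine rack; origin on the table midway between its uprights; x from upright to upright, y towards its toe board. Base 14 mm thick, 310 mm (x), y from -140 to 175 mm. Uprights at x = +-115 mm: 18 mm thick, 90 mm wide (y), 310 mm high, with cleats inside that guide the handle's legs up to 162 mm height. Once the crossbar is above them, take the carrier out along y, either way.
- rack_slots (a point): Midway between the floors of the uprights' two slots, 265 mm above the table. The crossbar's ends rest in the slots (crossbar centre 280 mm above the table); each is 16 mm wide in y, 45 mm deep and open upward, so raise the handle straight up by more than 45 mm.
- rack_toe (a point): Middle of the upper inner edge of the toe board that holds the carrier's nose: 36 mm above the table, 144 mm from the rack's origin along y; the board is 18 mm thick and 150 mm long.
- tray: Fixed black plastic drip tray, 220 mm (x) by 410 mm (y), rim 18 mm high, walls 5 mm, floor 5 mm thick. Origin: centre of its underside, on the table. The carrier goes inside, long side along the tray's long side, either way round.
- board: Bystander: pine offcut 80 x 260 x 18 mm, lying on the bench. Origin: centre of its underside.
- mallet: Bystander: rubber mallet lying on the bench, head 64 mm thick and 100 mm long. Origin: under the head.
- cup: Bystander: red plastic cup, 88 mm wide, 115 mm high. Origin: centre of its underside.
- jar: Bystander: glass jar, 80 mm wide, 100 mm high. Origin: centre of its underside.
- table: The work table; its top is at height 0.

How it is judged (in metres and radians):
On the way, in this order (a step that is already met when the one before it is completed fails the run):
1. the handle has been lifted clear of the rack's slots (z of handle in the frame of rack above 0.327 m), for 0.1 s.
2. the carrier hangs over the tray, clear of its rim, and stays level within 0.1 rad for 2.5 s (horizontal distance between carrier and tray below 0.05 m and height (world z) of carrier above 0.092 m and angle between carrier's own z axis and vertical below 0.1 rad), for 2.5 s.
At the end, for the whole second after the job is handed in: The carrier stands flat (within 0.05 rad) on the floor of the tray, within 40 mm of its middle and 0.2 rad of its long direction, released and at rest (horizontal distance between carrier and tray below 0.04 m and angle between the y axis of carrier and the y axis of tray, either way round below 0.2 rad and height (world z) of carrier below 0.08 m and angle between carrier's own z axis and vertical below 0.05 rad and linear speed of carrier below 0.02 m/s and angular speed of handle below 0.2 rad/s); the robot touches nothing.
It fails at once if the carrier meets the tray or the table while leaning more than 0.12 rad (angle between carrier's own z axis and vertical above 0.12 rad and (contact force between carrier and tray above 1 N or contact force between carrier and table above 1 N)).
It fails at once if the carrier is slammed or dropped into the tray (faster than 0.3 m/s) (contact force between carrier and tray above 2 N and linear speed of carrier above 0.3 m/s).
It fails at once if the hanging carrier swings against the handle's stops (height (world z) of carrier above 0.12 m and angle between the z axis of carrier and the z axis of handle, either way round above 0.46 rad).
It fails at once if the robot touches the carrier itself instead of the handle (contact force between any of the fingers, the arm and carrier above 2 N).
It fails at once if a bystander is moved more than 30 mm (distance of any of board, mallet, cup, jar from where it was at the start of the episode above 0.03 m).
It also fails if it takes over 69 s, if anything falls off the work surface, if the arm or the gripper's body presses on something with over 40 N, if the wrist force passes 120 N, or if a joint passes its speed limit or range.

## Working session

There is one attempt and no reset: what is moved stays moved. The work goes in short steps, Python scripts to look and compute and a tool call to move; the robot and the scene stay as the last step left them, time stands still between calls to the robot, and variables do not carry over. Pictures are saved under pics/ and viewed, at most 10 in all, crops included, and the job is handed in when it is done.

Besides the shell and the picture viewer there is one more tool, called as name(argument=value, ...) on one line, values as JSON. carry_out: Moves the arm, as the interface text tells. Its arguments: {"type":"object","properties":{"commands":{"type":"array"},"force":{"type":"number"}},"required":["commands"]}

```bash
ls; mkdir -p pics; python3 - <<'E'
from workcell import state, grab_frame, camera_model
import cv2
print(state())
for n in("side","top"):
    m=camera_model(n);print(n,m)
    cv2.imwrite(f"pics/{n}0.png",cv2.resize(grab_frame(n)[:,:,::-1],(768,576)))
print(camera_model("wrist"))
E
```

```text
pics
{'time_s': 0.0, 'qpos': array([-7.71759804e+01,  1.83507034e+01,  8.97064200e+01, -2.24775385e-04,
        7.20421009e+01, -1.14882561e+00]), 'qvel': array([-0.02116381,  0.0641517 , -0.00448891,  0.02778529, -0.06675809,
        0.01508045]), 'effort': array([-3.02999601e-03, -4.12468672e+01, -2.31975496e+01,  7.24301208e-02,
        4.56100318e-02, -1.32936766e-04]), 'ee_pos': array([ 138.70138514, -557.50784274,  213.12957157]), 'ee_rot': array([-1.79900791e+02, -1.77573043e-03,  1.39729131e+01]), 'force': array([ 0.8089811 , -0.1071943 ,  0.39594117]), 'torque': array([-0.00264092,  0.04058331, -0.05610205]), 'gripper_force': 0.0, 'gripper_width': 91.36223633215626}
side {'fx': 442.5186700158206, 'fy': 442.5186700158206, 'cx': 256.7108947354433, 'cy': 194.04585774576663, 'origin': array([ 492.3024144 , -882.68491933, 1030.64578775]), 'rotation': array([48.41880914, -0.28082614, -6.78725958])}
top {'fx': 487.01304928655406, 'fy': 487.01304928655406, 'cx': 261.002846769896, 'cy': 194.09645427827485, 'origin': array([ 418.49945305,   76.2900058 , 1585.37741198]), 'rotation': array([ 7.24784331e+00, -7.08789072e-02, -8.97476868e+01])}
{'fx': 297.3186396354542, 'fy': 297.3186396354542, 'cx': 251.9398534720293, 'cy': 196.74775892903824, 'mount': array([[-4.27208936e-04,  9.67890236e-01,  2.51372848e-01,
         7.03715802e+01],
       [ 9.99999783e-01,  5.39746477e-04, -3.78746165e-04,
        -8.91498499e-01],
       [-5.02262324e-04,  2.51372631e-01, -9.67890256e-01,
        -1.70785975e+02],
       [ 0.00000000e+00,  0.00000000e+00,  0.00000000e+00,
         1.00000000e+00]])}
```

View pics/top0.png

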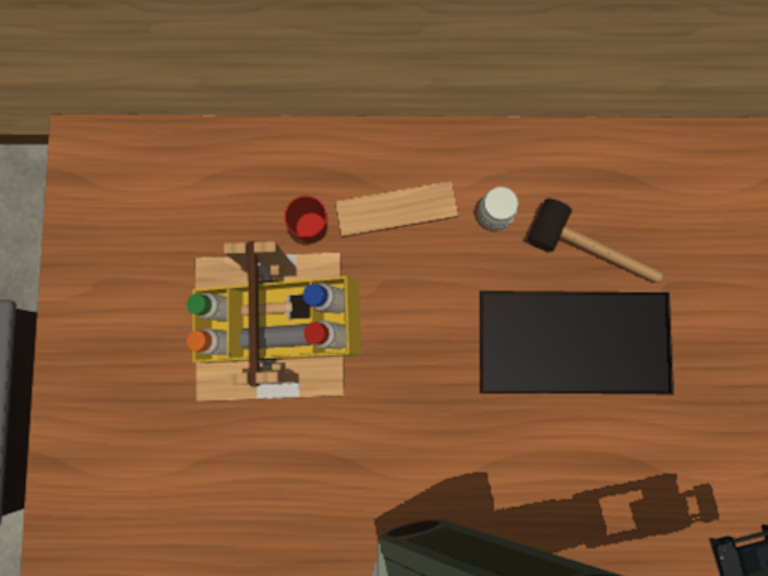

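View pics/side0.png

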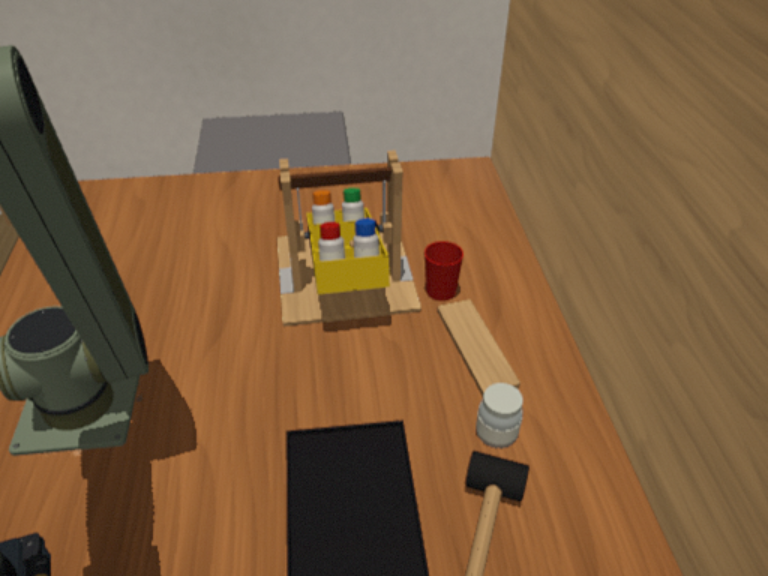

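The top view shows the rack at left with its crossbar at about (253,315) in the 768-wide picture. The toe and nose are toward image left, which is world +y. The tray is at (576,342), and the cup, board, jar and mallet are above it (+x). The side view agrees: the near (−y) end of the carrier is raised.

```bash
cat > h.py <<'E'
import numpy as np, cv2
from scipy.spatial.transform import Rotation as R
from workcell import state, grab_frame, camera_model
def ray(name,uv,st=None):
    m=camera_model(name);uv=np.atleast_2d(uv).astype(float)
    x=(uv[:,0]-m['cx'])/m['fx'];y=(uv[:,1]-m['cy'])/m['fy']
    if name=='wrist':
        r=np.hypot(x,y)+1e-12;s=np.sin(r)/r
        d=np.c_[x*s,-y*s,-np.cos(r)]
        T=R.from_euler('xyz',st['ee_rot'],degrees=True);M=m['mount']
        return T.apply(M[:3,3])+st['ee_pos'],T.apply(d@M[:3,:3].T)
    return m['origin'],R.from_euler('xyz',m['rotation'],degrees=True).apply(np.c_[x,-y,-np.ones(len(x))])
def onz(name,uv,z,st=None):
    o,d=ray(name,uv,st);return o+d*((z-o[2])/d[:,2])[:,None]
def proj(name,P):
    m=camera_model(name);c=R.from_euler('xyz',m['rotation'],degrees=True).inv().apply(np.atleast_2d(P)-m['origin'])
    return np.c_[m['cx']-m['fx']*c[:,0]/c[:,2],m['cy']+m['fy']*c[:,1]/c[:,2]]
def blob(mask,box=None):
    k=mask.astype(np.uint8)*255
    if box: b=np.zeros_like(k);b[box[1]:box[3],box[0]:box[2]]=255;k&=b
    c=max(cv2.findContours(k,cv2.RETR_EXTERNAL,cv2.CHAIN_APPROX_NONE)[0],key=cv2.contourArea);return c[:,0,:]
E
python3 - <<'E'
from h import *
im=grab_frame('top').astype(int);v=im.max(2);s=v-im.min(2)
t=blob((v<60),(300,185,460,270))
r=cv2.minAreaRect(t);P=onz('top',cv2.boxPoints(r),18)
print('tray px',r);print(P.round(1),np.linalg.norm(np.diff(P,axis=0),axis=1),P.mean(0))
# crossbar
for row in range(160,262,8): print(row,[tuple(im[row,c]) for c in range(164,177,1)][::2])
# rack base: pine bright
b=blob((im[:,:,0]>150)&(im[:,:,2]>60)&(im[:,:,0]-im[:,:,2]>40),(120,160,235,272))
print('base px',b.min(0),b.max(0))
E
```

```text
tray px ((383.9961853027344, 227.94912719726562), (128.56317138671875, 67.18402099609375), 0.485545814037323)
[[ 403.6 -112.    18. ]
 [ 619.6 -116.2   18. ]
 [ 618.  -533.4   18. ]
 [ 402.  -522.1   18. ]] [216.04772281 417.21500671 216.28698796] [ 510.81083476 -320.9400131    18.        ]
160 [(np.int64(136), np.int64(85), np.int64(50)), (np.int64(126), np.int64(79), np.int64(47)), (np.int64(121), np.int64(76), np.int64(45)), (np.int64(128), np.int64(79), np.int64(46)), (np.int64(138), np.int64(86), np.int64(49)), (np.int64(140), np.int64(90), np.int64(54)), (np.int64(138), np.int64(88), np.int64(52))]
168 [(np.int64(63), np.int64(46), np.int64(30)), (np.int64(78), np.int64(47), np.int64(30)), (np.int64(78), np.int64(48), np.int64(30)), (np.int64(109), np.int64(84), np.int64(55)), (np.int64(108), np.int64(82), np.int64(54)), (np.int64(100), np.int64(77), np.int64(50)), (np.int64(91), np.int64(69), np.int64(46))]
176 [(np.int64(68), np.int64(52), np.int64(34)), (np.int64(79), np.int64(48), np.int64(31)), (np.int64(85), np.int64(53), np.int64(33)), (np.int64(54), np.int64(34), np.int
[... 2637 characters left out ...]
 np.int64(47), np.int64(44))]
248 [(np.int64(121), np.int64(93), np.int64(62)), (np.int64(76), np.int64(52), np.int64(34)), (np.int64(83), np.int64(52), np.int64(33)), (np.int64(110), np.int64(78), np.int64(51)), (np.int64(138), np.int64(105), np.int64(69)), (np.int64(149), np.int64(114), np.int64(76)), (np.int64(149), np.int64(114), np.int64(76))]
256 [(np.int64(160), np.int64(123), np.int64(81)), (np.int64(116), np.int64(86), np.int64(57)), (np.int64(76), np.int64(47), np.int64(29)), (np.int64(69), np.int64(43), np.int64(25)), (np.int64(60), np.int64(51), np.int64(44)), (np.int64(157), np.int64(153), np.int64(145)), (np.int64(176), np.int64(171), np.int64(162))]
base px [130 241] [171 267]
```

```bash
python3 - <<'E'
from h import *
P=onz('top',[[167.6,184],[168.9,240],[168.2,210]],295);print(P.round(1),np.degrees(np.arctan2(*(P[0]-P[1])[[1,0]])))
print(onz('top',[[168.2,161.5],[168.5,257.5]],295))
print(onz('top',[[130,169],[227,169],[131,267],[229,265]],14).round(1))
t=onz('top',[[320,195],[447,195],[320,261],[448,261]],18);print(t.round(1))
E
```

```text
[[608.7 325.6 295. ]
 [459.4 317.9 295. ]
 [538.9 322.  295. ]] 2.9520040947898507
[[669.96755955 325.74063163 295.        ]
 [413.61560495 317.66155126 295.        ]]
[[699.2 504.3  14. ]
 [700.7 186.9  14. ]
 [382.  489.   14. ]
 [389.7 176.4  14. ]]
[[ 615.8 -116.2   18. ]
 [ 617.6 -528.3   18. ]
 [ 403.6 -113.9   18. ]
 [ 405.4 -522.2   18. ]]
```

carry_out(commands=[[0,0,3,0,0,-50,1],[0,0,6,20,0,-100,1],[0,0,11,60,-20,-150,1],[0,0,11,100,-40,-190,1],[0,0,11,140,-55,-216,1],[0,0,11,185,-73,-216,1],[0,0,11,230,-91,-216,1],[0,0,11,275,-109,-216,1],[0,0,11,320,-126,-216,1],[0,0,11,365,-144,-216,1],[0,0,11,400,-158,-216,1],[0,0,11,413,-163,-216,1],[0,0,11,413,-163,-216,1]])

```text
time_s: 1.45
ee_pos: [502.4, -298.2, 428.7]
ee_rot: [-179.9, 0.1, 3.2]
force: [0.1, 0.0, -0.6]
gripper_width: 91.3
gripper_force: 0.0
```

carry_out(commands=[[0,0,0,3,-25,2,1],[0,0,0,8,-70,4,1],[0,0,0,14,-118,6,1],[0,0,0,19,-166,9,1],[0,0,0,25,-214,11,1],[0,0,0,30,-262,14,1],[0,0,0,36,-310,16,1],[0,0,0,41,-358,18,1],[0,0,0,47,-406,20,1],[0,0,0,52,-454,22,1],[0,0,0,58,-502,25,1],[0,0,0,63,-550,27,1],[0,0,0,68,-590,29,1],[0,0,0,71,-612,29,1],[0,0,0,71,-617,29,1],[0,0,0,71,-617,29,1],[0,0,0,71,-617,29,1]])

```text
time_s: 3.15
ee_pos: [539.4, 317.9, 401.3]
ee_rot: [179.9, -0.0, 2.9]
force: [0.2, -0.2, 0.4]
gripper_width: 90.9
gripper_force: 0.0
```

```bash
python3 - <<'E'
from h import *
st=state();print(st['time_s'],st['ee_pos'],st['ee_rot'],st['qpos'])
im=grab_frame('wrist');cv2.imwrite('pics/w1raw.png',im[:,:,::-1]);cv2.imwrite('pics/w1.png',cv2.resize(im[:,:,::-1],(768,576)))
np.save('w1.npy',[st['ee_pos'],st['ee_rot']])
E
```

```text
3.15 [539.39147022 317.8854015  401.30849652] [ 1.79948183e+02 -2.08026125e-02  2.86408712e+00] [ 2.94899589e+01  2.08402926e+01  5.97123927e+01 -5.64110802e-02
  9.94519363e+01  1.16616620e+02]
```

View pics/w1.png

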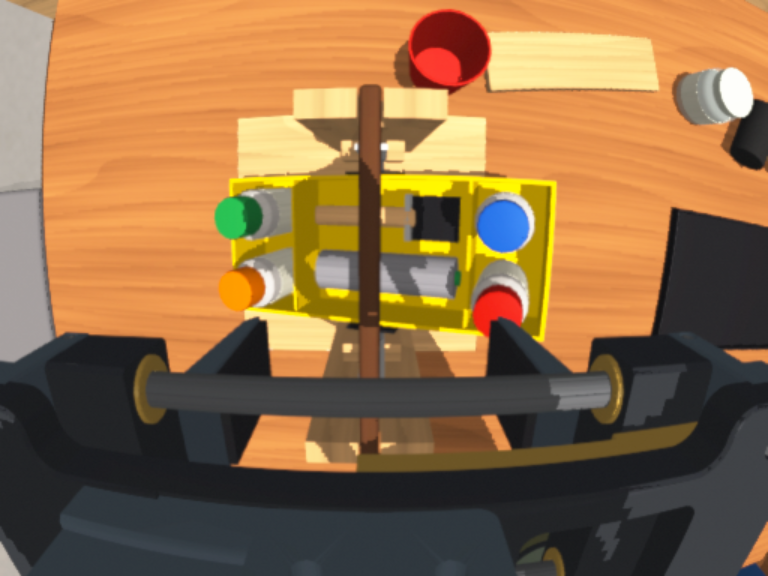

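The wrist view shows the crossbar running vertically at column ~370 (768-wide), rows 88–450. The nose (+y) end with the green and orange cans is on the left.

```bash
python3 - <<'E'
from h import *
im=cv2.imread('pics/w1raw.png')[:,:,::-1].astype(int);p=np.load('w1.npy');st=dict(ee_pos=p[0],ee_rot=p[1])
m=(im[:,:,0]>45)&(im[:,:,0]<125)&(im[:,:,0]-im[:,:,2]>22)&(im[:,:,1]<0.7*im[:,:,0])
L=[];Rr=[]
for r in range(62,215,8):
    c=np.where(m[r,225:270])[0]+225
    print(r,c.min() if len(c) else None,c.max() if len(c) else None,tuple(im[r,(238,240,242,244,246,248,250,252,254,256),0]))
E
```

```text
62 240 253 (np.int64(196), np.int64(105), np.int64(126), np.int64(127), np.int64(130), np.int64(132), np.int64(135), np.int64(121), np.int64(165), np.int64(253))
70 240 253 (np.int64(154), np.int64(95), np.int64(123), np.int64(129), np.int64(131), np.int64(134), np.int64(135), np.int64(120), np.int64(115), np.int64(252))
78 239 253 (np.int64(125), np.int64(99), np.int64(127), np.int64(130), np.int64(133), np.int64(134), np.int64(135), np.int64(119), np.int64(114), np.int64(179))
86 239 253 (np.int64(105), np.int64(100), np.int64(127), np.int64(130), np.int64(133), np.int64(134), np.int64(136), np.int64(120), np.int64(94), np.int64(111))
94 239 253 (np.int64(147), np.int64(103), np.int64(128), np.int64(131), np.int64(133), np.int64(136), np.int64(137), np.int64(119), np.int64(110), np.int64(132))
102 240 253 (np.int64(122), np.int64(107), np.int64(130), np.int64(131), np.int64(133), np.int64(136), np.int64(137), np.int64(119), np.int64(93), np.int64(110))
110 240 253 (np.int64(141), np.int64(63), np.int64(67), np.int64(79), np.int64(132), np.int64(136), np.int64(137), np.int64(120), n
[... 1353 characters left out ...]
(68), np.int64(68), np.int64(66), np.int64(67), np.int64(171), np.int64(189))
190 240 251 (np.int64(83), np.int64(63), np.int64(66), np.int64(67), np.int64(68), np.int64(69), np.int64(66), np.int64(66), np.int64(164), np.int64(182))
198 240 251 (np.int64(155), np.int64(69), np.int64(65), np.int64(67), np.int64(68), np.int64(68), np.int64(66), np.int64(90), np.int64(253), np.int64(255))
206 240 252 (np.int64(124), np.int64(65), np.int64(66), np.int64(66), np.int64(66), np.int64(66), np.int64(65), np.int64(64), np.int64(137), np.int64(139))
214 240 251 (np.int64(148), np.int64(67), np.int64(66), np.int64(65), np.int64(67), np.int64(67), np.int64(64), np.int64(90), np.int64(241), np.int64(234))
```

```bash
python3 - <<'E'
from h import *
p=np.load('w1.npy');st=dict(ee_pos=p[0],ee_rot=p[1])
r=np.arange(66,215,8.)
for c0,c1 in((239.4,239.7),(253.6,252.2)):
    P=onz('wrist',np.c_[np.interp(r,[66,214],[c0,c1]),r],295,st);print(P[[0,-1]].round(1))
C=onz('wrist',[[246.7,58.3],[246.5,66],[246.,214],[246,299]],295,st);print(C.round(1)); d=C[1]-C[2];print(np.degrees(np.arctan2(d[1],d[0])))
E
```

```text
[[661.  336.1 295. ]
 [523.7 329.7 295. ]]
[[661.6 323.  295. ]
 [524.4 317.5 295. ]]
[[668.8 329.7 295. ]
 [661.3 329.6 295. ]
 [520.  323.4 295. ]
 [420.7 319.2 295. ]]
2.507963413436735
```

carry_out(commands=[[0,0,0.4,1,-6.5,30,1],[0,0,0.4,1,-6.5,60,1],[0,0,0.4,1,-6.5,85,1],[0,0,0.4,1,-6.5,90,1],[0,0,0.4,1,-6.5,90,1],[0,0,0.4,1,-6.5,90,1],[0,0,0.4,1,-6.5,90,1]])

```text
time_s: 3.9
ee_pos: [540.6, 326.3, 312.9]
ee_rot: [-179.9, -0.2, 2.5]
force: [-0.1, 0.9, -0.2]
gripper_width: 91.2
gripper_force: 0.0
```

```bash
python3 - <<'E'
from h import *
st=state();print(st['time_s'],st['ee_pos'],st['ee_rot'])
im=grab_frame('wrist').astype(int);cv2.imwrite('pics/w2raw.png',im[:,:,::-1])
for r in range(70,230,24): print(r,im[r,230:266,0].tolist())
np.save('w2.npy',[st['ee_pos'],st['ee_rot']])
E
```

```text
3.9 [540.55572724 326.30917749 312.91687581] [-179.91491636   -0.18354539    2.54938363]
70 [118, 119, 119, 119, 118, 118, 118, 116, 115, 113, 111, 111, 110, 112, 109, 90, 82, 101, 111, 120, 125, 128, 128, 129, 130, 131, 131, 132, 132, 132, 132, 135, 135, 132, 124, 117]
94 [254, 254, 254, 253, 224, 180, 159, 153, 153, 153, 154, 150, 125, 103, 99, 92, 85, 102, 113, 122, 128, 129, 130, 130, 131, 132, 133, 133, 134, 135, 135, 136, 136, 133, 124, 116]
118 [173, 173, 172, 172, 172, 172, 172, 172, 172, 173, 173, 173, 172, 173, 169, 139, 72, 61, 62, 65, 67, 66, 67, 67, 68, 69, 75, 117, 134, 135, 135, 135, 135, 131, 125, 116]
142 [149, 149, 148, 148, 149, 147, 148, 147, 149, 153, 154, 152, 152, 152, 148, 117, 67, 61, 63, 65, 67, 66, 67, 67, 67, 67, 68, 67, 68, 69, 68, 68, 68, 67, 64, 63]
166 [174, 174, 174, 175, 174, 175, 175, 174, 174, 174, 175, 175, 175, 174, 172, 143, 94, 65, 64, 66, 67, 67, 66, 66, 68, 68, 68, 69, 68, 68, 68, 68, 67, 66, 64, 63]
190 [167, 168, 168, 167, 164, 135, 100, 95, 95, 95, 94, 95, 96, 95, 94, 79, 62, 61, 63, 65, 66, 67, 67, 67, 67, 66, 68, 68, 69, 68, 68, 69, 67, 65, 63, 61]
214 [248, 244, 220, 225, 207, 178, 175, 174, 174, 174, 174, 175, 175, 175, 176, 180, 141, 75, 63, 65, 66, 67, 68, 67, 67, 67, 69, 68, 68, 68, 68, 67, 66, 63, 59, 105][ WARN:0@1.443] global loadsave.cpp:1063 imwrite_ Unsupported depth image for selected encoder is fallbacked to CV_8U.
```

carry_out(commands=[[0,0,0,0,2.3,15,1],[0,0,0,0,2.3,30,1],[0,0,0,0,2.3,42,1],[0,0,0,0,2.3,47,1],[0,0,0,0,2.3,47,1],[0,0,0,0,2.3,47,1],[0,0,0,0,2.3,47,1]])

```text
time_s: 4.65
ee_pos: [540.4, 324.2, 264.8]
ee_rot: [-180.0, -0.1, 2.6]
force: [-0.0, 0.1, 0.3]
gripper_width: 91.2
gripper_force: 0.0
```

```bash
python3 - <<'E'
from h import *
for i in range(3):
    st=state();print(st['time_s'],st['ee_pos'],st['ee_rot'],st['force'])
    im=grab_frame('wrist').astype(int)
for r in range(130,230,24): print(r,im[r,225:285,0].tolist())
np.save('w3.npy',[st['ee_pos'],st['ee_rot']])
cv2.imwrite('pics/w3raw.png',im[:,:,::-1].astype(np.uint8))
P=onz('wrist',[[0,0]],295,st)
E
```

```text
4.65 [540.35438399 324.19995361 264.76745196] [-1.79962841e+02 -8.49627176e-02  2.56804703e+00] [-0.02968761  0.10164424  0.27818109]
4.7 [540.26782783 324.17067981 264.71934758] [-1.79964476e+02 -7.74811911e-02  2.57098975e+00] [0.16875894 0.65187176 0.31698151]
4.75 [540.20003318 324.14564769 264.60762026] [-1.79969684e+02 -6.64349359e-02  2.57177678e+00] [-0.42299409 -0.32421584  0.73088895]
130 [173, 173, 173, 173, 173, 173, 173, 173, 173, 174, 173, 173, 171, 145, 72, 59, 60, 63, 63, 66, 67, 66, 66, 66, 66, 67, 65, 66, 67, 68, 67, 67, 68, 68, 68, 67, 68, 66, 64, 63, 62, 68, 153, 253, 255, 255, 255, 255, 255, 255, 255, 255, 255, 255, 255, 255, 255, 255, 255, 255]
154 [165, 165, 165, 165, 166, 165, 166, 166, 167, 167, 167, 168, 164, 136, 80, 60, 61, 64, 65, 66, 66, 66, 66, 66, 66, 66, 67, 67, 67, 67, 68, 67, 68, 68, 67, 67, 67, 66, 65, 63, 61, 77, 174, 250, 254, 231, 178, 170, 170, 169, 169, 170, 170, 171, 169, 169, 170, 169, 163, 163]
178 [174, 173, 173, 173, 174, 173, 173, 173, 173, 173, 173, 173, 170, 143, 92, 61, 61, 63, 65, 65, 67, 66, 67, 65, 66, 66, 67, 67, 67, 68, 68, 67, 68, 67, 67, 68, 67, 65, 64, 62, 60, 71, 138, 169, 173, 173, 173, 173, 173, 173, 174, 173, 174, 174, 173, 173, 173, 173, 172, 172]
202 [176, 175, 175, 174, 170, 141, 101, 94, 93, 94, 93, 92, 92, 84, 68, 59, 61, 63, 64, 66, 66, 67, 65, 67, 66, 66, 67, 67, 68, 68, 68, 68, 68, 67, 67, 67, 67, 65, 63, 61, 58, 63, 86, 96, 96, 94, 93, 93, 94, 94, 94, 95, 95, 95, 95, 95, 95, 95, 96, 96]
226 [173, 173, 173, 172, 172, 173, 173, 173, 173, 173, 173, 173, 173, 170, 131, 69, 59, 61, 63, 65, 66, 66, 66, 66, 66, 66, 66, 67, 67, 68, 68, 67, 68, 67, 67, 67, 65, 63, 59, 58, 88, 210, 251, 254, 254, 254, 254, 254, 254, 254, 253, 250, 245, 233, 214, 152, 113, 108, 101, 97]
```

carry_out(commands=[[0,0,0,0,0,0,-1],[0,0,0,0,0,0,-1],[0,0,0,0,0,0,-1],[0,0,0,0,0,0,-1],[0,0,0,0,0,0,-1],[0,0,0,0,0,0,-1],[0,0,0,0,0,0,-1],[0,0,0,0,0,0,-1],[0,0,0,0,0,0,-1],[0,0,0,0,0,0,-1]], force=45)

```text
time_s: 5.8
ee_pos: [540.0, 323.8, 263.9]
ee_rot: [180.0, -0.0, 2.6]
force: [0.1, -5.9, 1.8]
gripper_width: 14.1
gripper_force: 7.7
```

```bash
python3 - <<'E'
from h import *
st=state();print(st)
im=grab_frame('wrist');cv2.imwrite('pics/w4raw.png',im[:,:,::-1]);cv2.imwrite('pics/w4.png',cv2.resize(im[:,:,::-1],(768,576)))
E
```

```text
{'time_s': 5.8, 'qpos': array([ 2.99155234e+01,  2.19822685e+01,  7.69311604e+01, -2.88356411e-02,
        8.10996517e+01,  1.17352991e+02]), 'qvel': array([-0.56340625, -0.18770029,  0.53240427,  0.20940432, -0.20753651,
        0.35506673]), 'effort': array([ 3.27347196e-03, -4.59561181e+01, -2.45157713e+01,  6.70512076e-01,
       -4.28196900e-01, -1.21163117e-02]), 'ee_pos': array([539.97901088, 323.77163088, 263.90757448]), 'ee_rot': array([ 1.79968687e+02, -1.47005476e-03,  2.56699754e+00]), 'force': array([ 0.09286071, -5.86143088,  1.83730364]), 'torque': array([-0.90501048, -0.04026843, -0.09277899]), 'gripper_force': 7.722024768590927, 'gripper_width': 14.08025589811327}
```

View pics/w4.png

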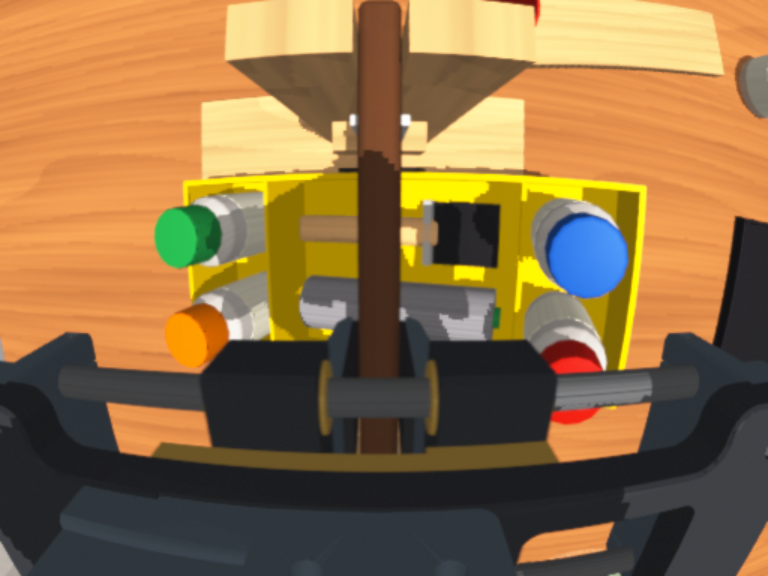

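The fingers hold the bar at 14.1 mm. The green cap is at (188,237) and the blue at (588,255), both trackable for the tilt. Next I firm up the grip and lift smoothly, straight up.

carry_out(commands=[[0,0,0,0,0.4,0,-1],[0,0,0,0,0.4,0,-1],[0,0,0,0,0.4,0,-1],[0,0,0,0,0.4,0,-1],[0,0,0,0,0.4,-1,-1],[0,0,0,0,0.4,-4,-1],[0,0,0,0,0.4,-9,-1],[0,0,0,0,0.4,-16,-1],[0,0,0,0,0.4,-24,-1],[0,0,0,0,0.4,-32,-1],[0,0,0,0,0.4,-40,-1],[0,0,0,0,0.4,-48,-1],[0,0,0,0,0.4,-56,-1],[0,0,0,0,0.4,-64,-1],[0,0,0,0,0.4,-72,-1],[0,0,0,0,0.4,-80,-1],[0,0,0,0,0.4,-88,-1],[0,0,0,0,0.4,-95,-1],[0,0,0,0,0.4,-99,-1],[0,0,0,0,0.4,-100,-1]])

```text
time_s: 7.85
ee_pos: [540.2, 323.6, 364.5]
ee_rot: [-180.0, -0.1, 2.6]
force: [0.4, 0.5, -8.7]
gripper_width: 14.1
gripper_force: 45.0
```

```bash
cat > track.py <<'E'
from h import *
import sys
n=int(sys.argv[1]);out=[]
for i in range(n):
    t=state()['time_s'];im=grab_frame('wrist');h=cv2.cvtColor(im,cv2.COLOR_RGB2HSV).astype(int)
    row=[t]
    for lo,hi in((50,85),(100,125)):
        m=(h[:,:,0]>=lo)&(h[:,:,0]<=hi)&(h[:,:,1]>120)&(h[:,:,2]>60)
        m[240:]=0
        c=blob(m);(x,y),r=cv2.minEnclosingCircle(c);row+=[x,y,r]
    out.append(row)
np.save(sys.argv[2],out)
for r in out[::3]: print(np.round(r,2).tolist())
cv2.imwrite('pics/'+sys.argv[2]+'.png',im[:,:,::-1])
s=state();print(s['time_s'],s['ee_pos'],s['ee_rot'],s['force'],s['gripper_width'],s['gripper_force'])
E
python3 track.py 36 t1
```

```text
[7.85, 115.4, 161.78, 24.62, 391.33, 165.13, 26.57]
[8.0, 119.65, 159.19, 23.24, 390.59, 167.59, 27.85]
[8.15, 122.22, 157.95, 22.63, 389.29, 168.82, 28.38]
[8.3, 121.22, 158.56, 22.96, 390.5, 168.0, 28.31]
[8.45, 117.32, 160.12, 23.93, 391.09, 166.44, 27.3]
[8.6, 113.73, 163.08, 25.36, 391.0, 163.0, 25.61]
[8.75, 113.33, 166.39, 27.12, 387.26, 160.42, 23.92]
[8.9, 114.64, 168.35, 28.16, 383.67, 158.54, 23.04]
[9.05, 115.02, 168.76, 28.23, 382.56, 158.11, 22.62]
[9.2, 113.18, 167.14, 27.8, 384.72, 159.38, 23.47]
[9.35, 113.02, 165.02, 26.41, 388.75, 161.39, 24.84]
[9.5, 114.86, 161.9, 24.8, 391.41, 164.59, 26.21]
9.65 [539.9659397  323.5384261  363.90674397] [1.79990549e+02 1.58887887e-04 2.56868367e+00] [ 0.60959225  0.37669536 -8.55363771] 13.960643785524244 44.996050000190735
```

```bash
cat > fit.py <<'E'
from h import *
from scipy.optimize import least_squares
m=camera_model('wrist');M=m['mount'];W=3.8
def pix(P): # tool coords -> wrist px
    c=(P-M[:3,3])@M[:3,:3];c=c*[1,-1,-1];r=np.hypot(c[:,0],c[:,1]);a=np.arctan2(r,c[:,2])
    return np.c_[m['cx']+m['fx']*a*c[:,0]/r,m['cy']+m['fy']*a*c[:,1]/r]
def pt(p,th): # carrier pt -> tool
    x,y,z=p;c,s=np.cos(th),np.sin(th)
    yy=y*c-z*s;zz=y*s+z*c
    return np.c_[np.full_like(th,x),-yy,124-zz]
def model(g,b,th): return np.c_[pix(pt(g,th)),pix(pt(b,th))]
def obs(f): d=np.load(f);return d[:,0],d[:,[1,2,4,5]]
def theta(f,par):
    t,o=obs(f)
    th=np.array([least_squares(lambda a:(model(par[:3],par[3:6],a)-k).ravel(),[0.]).x[0] for k in o]);return t,th
def sine(t,th,t0,w=W):
    q=np.linalg.lstsq(np.c_[np.cos(w*(t-t0)),np.sin(w*(t-t0)),np.ones_like(t)],th,rcond=None)
    return q[0],np.sqrt(q[1]/len(t)) # th0, thdot0/w, offset
E
python3 - <<'E'
from fit import *
t,o=obs('t1.npy');t0=9.65
def res(p):
    th=p[6]*np.cos(p[8]*(t-t0))+p[7]*np.sin(p[8]*(t-t0))
    return (model(p[:3],p[3:6],th)-o).ravel()
for s in(1,-1):
    r=least_squares(res,[40,130,60,40,-130,60,.1*s,.3*s,3.8]);print(r.x.round(4),np.sqrt(np.mean(r.fun**2)))
    if s==1 or r.cost<best.cost: best=r
np.save('par.npy',best.x)
t,th=theta('t1.npy',best.x);print(th.round(3).tolist());print(sine(t,th,t0,best.x[8]))
E
```

```text
[  37.1934  126.3441   45.884    37.0771 -125.3256   46.43     -0.202
   -0.194     3.7595] 0.22784248004782345
[  37.1934  126.3441   45.884    37.0771 -125.3256   46.43     -0.202
   -0.194     3.7595] 0.22784248004783123
[-0.085, -0.14, -0.185, -0.218, -0.244, -0.262, -0.28, -0.28, -0.269, -0.248, -0.222, -0.203, -0.158, -0.108, -0.054, -0.001, 0.056, 0.111, 0.156, 0.193, 0.226, 0.255, 0.267, 0.28, 0.278, 0.267, 0.246, 0.214, 0.173, 0.142, 0.099, 0.038, -0.013, -0.065, -0.12, -0.164]
(array([-2.02371601e-01, -1.94699231e-01,  1.12095551e-04]), array([0.00435058]))
```

```bash
cat > plan.py <<'E'
import numpy as np
from scipy.linalg import expm
G=9810.
def plan(th0,q0,D,N,lag=.08,w=3.76,lam=30,x0=0.,v0=0.):
    """positions (mm along carrier +y) at the end of N 0.1 s rows; q=thdot/w.  Acceleration pulses a_k per row, delayed by lag."""
    dt=.1;T=N*dt+lag
    A=np.zeros((4,N));
    for k in range(N):
        s=T-(k*dt+lag) # time left at pulse start
        e=s-dt
        # theta response to constant a: particular -a/g
        A[0,k]=-(1/G)*(np.cos(w*e)-np.cos(w*s)); A[1,k]=-(1/G)*(-np.sin(w*e)+np.sin(w*s))
        A[2,k]=dt*(N-k-.5)*dt; A[3,k]=dt
    c,s=np.cos(w*T),np.sin(w*T)
    b=np.array([-(th0*c+q0*s),-(-th0*s+q0*c),D,0.])
    J=np.diff(np.vstack([np.zeros(N),np.eye(N),np.zeros(N)]),axis=0)
    Q=np.eye(N)+lam*J.T@J
    Qi=np.linalg.inv(Q);a=Qi@A.T@np.linalg.solve(A@Qi@A.T,b)
    # simulate
    x=v=0;th,q=th0*np.cos(w*lag)+q0*np.sin(w*lag),-th0*np.sin(w*lag)+q0*np.cos(w*lag)
    X=[];TH=[];c,s=np.cos(w*dt),np.sin(w*dt)
    for k in range(N):
        x+=v*dt+a[k]*dt*dt/2;v+=a[k]*dt;p=-a[k]/G
        th,q=p+(th-p)*c+q*s,-(th-p)*s+q*c
        X.append(x);TH.append(th)
    return a,np.array(X),np.array(TH),q
E
python3 - <<'E'
from plan import *
for N in(36,40):
    a,X,TH,q=plan(-.2024,-.1947,-641,N)
    print(N,'amax',abs(a).max(),'th',abs(TH).max(),TH[-1].round(4),q.round(4));print((-X).round(0).astype(int).tolist());print(TH.round(2).tolist())
E
```

```text
36 amax 853.3026025235465 th 0.2852067301768425 0.0 0.0
[0, 1, 3, 4, 5, 5, 5, 6, 9, 16, 28, 48, 75, 111, 155, 206, 263, 321, 380, 436, 486, 530, 566, 593, 611, 623, 630, 633, 634, 634, 635, 636, 638, 639, 641, 641]
[-0.28, -0.27, -0.22, -0.14, -0.04, 0.06, 0.16, 0.23, 0.27, 0.29, 0.26, 0.22, 0.15, 0.07, 0.0, -0.06, -0.11, -0.14, -0.15, -0.14, -0.12, -0.09, -0.07, -0.04, -0.02, -0.01, -0.0, 0.0, -0.0, -0.0, -0.01, -0.01, -0.0, -0.0, -0.0, 0.0]
40 amax 712.0927034051465 th 0.2793403672947488 -0.0 -0.0
[0, 1, 2, 2, 2, 0, -3, -6, -9, -10, -7, 1, 14, 35, 63, 97, 136, 180, 225, 270, 312, 351, 385, 414, 438, 457, 473, 487, 501, 515, 530, 547, 565, 583, 600, 615, 627, 636, 640, 641]
[-0.28, -0.27, -0.22, -0.14, -0.04, 0.06, 0.15, 0.22, 0.26, 0.27, 0.24, 0.19, 0.12, 0.04, -0.03, -0.09, -0.13, -0.14, -0.14, -0.11, -0.07, -0.03, 0.01, 0.04, 0.06, 0.06, 0.05, 0.03, 0.01, -0.02, -0.04, -0.05, -0.06, -0.05, -0.04, -0.03, -0.02, -0.01, -0.0, -0.0]
```

carry_out(commands=[[0,0,0,0,0,0,-1],[0,0,0,0,1,0,-1],[0,0,0,0,2,0,-1],[0,0,0,0,2,0,-1],[0,0,0,0,2,0,-1],[0,0,0,0,0,0,-1],[0,0,0,0,-3,0,-1],[0,0,0,0,-6,0,-1],[0,0,0,0,-9,0,-1],[0,0,0,0,-10,0,-1],[0,0,0,0,-7,0,-1],[0,0,0,0,1,0,-1],[0,0,0,0,14,0,-1],[0,0,0,0,35,0,-1],[0,0,0,0,63,0,-1],[0,0,0,0,97,0,-1],[0,0,0,-1,136,0,-1],[0,0,0,-4,180,0,-1],[0,0,0,-9,225,0,-1],[0,0,0,-14,270,0,-1]])

```text
time_s: 11.65
ee_pos: [537.1, 50.2, 364.3]
ee_rot: [179.9, -0.0, 2.5]
force: [0.9, -0.9, -8.5]
gripper_width: 13.7
gripper_force: 45.0
```

carry_out(commands=[[0,0,0,-6,42,0,-1],[0,0,0,-12,81,0,-1],[0,0,0,-17,115,0,-1],[0,0,0,-22,144,0,-1],[0,0,0,-26,168,0,-1],[0,0,0,-28,187,0,-1],[0,0,0,-31,203,0,-1],[0,0,0,-33,217,0,-1],[0,0,0,-34,231,0,-1],[0,0,0,-36,245,0,-1],[0,0,0,-38,260,0,-1],[0,0,0,-39,277,0,-1],[0,0,0,-41,295,0,-1],[0,0,0,-42,313,0,-1],[0,0,0,-43,330,0,-1],[0,0,0,-43,345,0,-1],[0,0,0,-44,357,0,-1],[0,0,0,-44,366,0,-1],[0,0,0,-44,370,0,-1],[0,0,0,-44,371,0,-1]])

```text
time_s: 13.65
ee_pos: [510.8, -319.6, 363.8]
ee_rot: [-180.0, 0.0, 2.6]
force: [0.0, 0.2, -7.2]
gripper_width: 13.8
gripper_force: 45.0
```

```bash
python3 track.py 34 t2 | tail -1; python3 - <<'E'
from fit import *
p=np.load('par.npy');t,th=theta('t2.npy',p);print(th.round(3).tolist());print(t[-1]+.05,sine(t,th,t[-1]+.05,3.76))
E
```

```text
15.35 [ 510.75124613 -319.41213854  363.98113053] [ 1.79991601e+02 -1.82564617e-03  2.56801897e+00] [-0.06657102 -0.25036475 -8.05448285] 14.01686319556209 44.99679207801819
[-0.064, -0.063, -0.061, -0.056, -0.051, -0.034, -0.025, -0.013, -0.004, 0.009, 0.023, 0.036, 0.045, 0.057, 0.066, 0.066, 0.067, 0.072, 0.067, 0.065, 0.065, 0.045, 0.038, 0.03, 0.017, 0.008, -0.005, -0.021, -0.022, -0.035, -0.051, -0.056, -0.061, -0.061]
15.350000000000001 (array([-0.06679681,  0.00566395,  0.00377063]), array([0.00291661]))
```

```bash
python3 - <<'E'
from plan import *
for N in(18,20):
    a,X,TH,q=plan(-.067,.0057,0,N,lag=0.0,lam=3)
    print(N,abs(a).max(),TH[-1],q);print((-X).round(1).tolist());print(TH.round(3).tolist())
E
```

```text
18 306.77487152210836 -3.0357660829594124e-16 1.2663481374630692e-16
[0.9, 3.3, 6.4, 8.9, 9.5, 7.6, 3.2, -2.9, -9.8, -15.9, -20.1, -21.6, -20.0, -15.9, -10.4, -5.0, -1.3, 0.0]
[-0.059, -0.04, -0.015, 0.011, 0.033, 0.047, 0.051, 0.045, 0.032, 0.016, -0.0, -0.012, -0.018, -0.018, -0.013, -0.007, -0.002, -0.0]
20 238.13476486792223 -1.1752751549742868e-16 7.892991815694472e-17
[0.3, 1.2, 2.1, 2.3, 1.3, -1.2, -5.3, -10.4, -16.0, -21.1, -25.0, -26.9, -26.6, -24.0, -19.6, -14.0, -8.4, -3.8, -0.9, 0.0]
[-0.06, -0.043, -0.021, 0.004, 0.026, 0.042, 0.05, 0.05, 0.042, 0.029, 0.014, -0.001, -0.012, -0.019, -0.02, -0.016, -0.011, -0.005, -0.001, -0.0]
```

carry_out(commands=[[0,0,0,0,0.3,0,-1],[0,0,0,0,1.2,0,-1],[0,0,0,0,2.1,0,-1],[0,0,0,0,2.3,0,-1],[0,0,0,0,1.3,0,-1],[0,0,0,0,-1.2,0,-1],[0,0,0,0,-5.3,0,-1],[0,0,0,0,-10.4,0,-1],[0,0,0,0,-16,0,-1],[0,0,0,0,-21.1,0,-1],[0,0,0,0,-25,0,-1],[0,0,0,0,-26.9,0,-1],[0,0,0,0,-26.6,0,-1],[0,0,0,0,-24,0,-1],[0,0,0,0,-19.6,0,-1],[0,0,0,0,-14,0,-1],[0,0,0,0,-8.4,0,-1],[0,0,0,0,-3.8,0,-1],[0,0,0,0,-0.9,0,-1],[0,0,0,0,0,0,-1]])

```text
time_s: 17.35
ee_pos: [510.7, -319.9, 363.8]
ee_rot: [180.0, 0.0, 2.5]
force: [0.0, -0.1, -8.9]
gripper_width: 13.5
gripper_force: 45.0
```

```bash
python3 track.py 34 t3 | tail -1; python3 - <<'E'
from fit import *
p=np.load('par.npy');t,th=theta('t3.npy',p);print(th.round(3).tolist());print(t[-1]+.05,sine(t,th,t[-1]+.05,3.76))
im=grab_frame('top');cv2.imwrite('pics/top1.png',cv2.resize(im[:,:,::-1],(768,576)))
im=grab_frame('side');cv2.imwrite('pics/side1.png',cv2.resize(im[:,:,::-1],(768,576)))
E
```

```text
19.05 [ 510.75188143 -319.37110328  363.9751147 ] [ 1.79994030e+02 -8.45086165e-04  2.56991291e+00] [ 0.38575421  0.19086621 -8.1541057 ] 13.911587679284217 44.99683141708374
[0.009, 0.008, 0.015, 0.014, -0.001, -0.002, -0.006, -0.004, -0.003, -0.004, -0.005, -0.005, -0.004, -0.003, -0.002, -0.004, -0.007, -0.007, -0.001, 0.008, 0.014, 0.014, 0.008, 0.009, 0.01, 0.009, 0.009, 0.009, 0.009, 0.009, 0.009, 0.009, 0.009, 0.009]
19.05 (array([ 0.00360887, -0.00781292,  0.00396295]), array([0.00413847]))
```

View pics/side1.png

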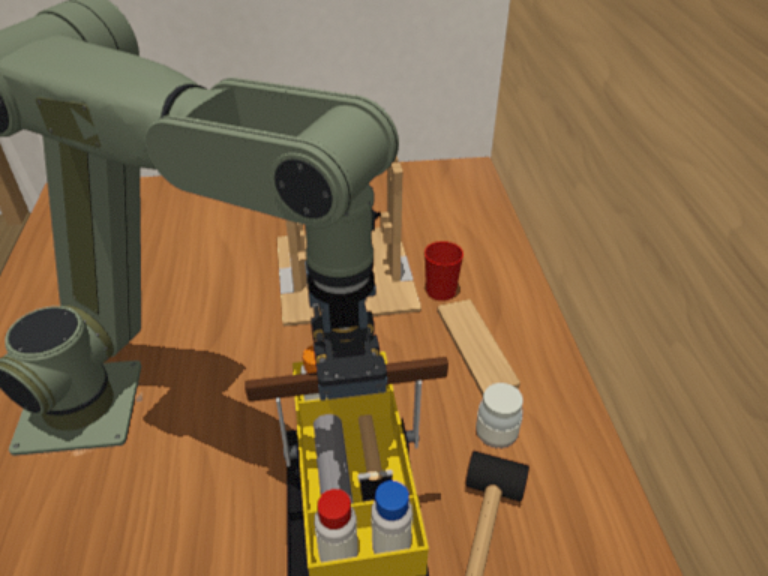

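The side view shows the carrier hanging level over the tray, with the bystanders untouched. The residual rocking is under 0.01 rad, so I lower it to just above the tray.

carry_out(commands=[[0,0,0,0,0,0.5,-1],[0,0,0.1,0,0,3,-1],[0,0,0.3,0,0,8,-1],[0,0,0.5,0,0,15,-1],[0,0,0.7,0,0,23,-1],[0,0,0.9,0,0,31,-1],[0,0,1.1,0,0,39,-1],[0,0,1.3,0,0,47,-1],[0,0,1.5,0,0,55,-1],[0,0,1.6,0,0,63,-1],[0,0,1.7,0,0,71,-1],[0,0,1.8,0,0,79,-1],[0,0,1.9,0,0,87,-1],[0,0,2,0,0,95,-1],[0,0,2,0,0,103,-1],[0,0,2,0,0,111,-1],[0,0,2,0,0,119,-1],[0,0,2,0,0,126,-1],[0,0,2,0,0,131,-1],[0,0,2,0,0,133,-1]])

```text
time_s: 21.15
ee_pos: [510.5, -319.3, 230.2]
ee_rot: [-180.0, 0.1, 0.6]
force: [-0.5, -0.0, -7.5]
gripper_width: 13.8
gripper_force: 45.0
```

```bash
python3 track.py 70 t4 | tail -1; python3 - <<'E'
from fit import *
p=np.load('par.npy');t,th=theta('t4.npy',p);print(th.round(3).tolist()[::2]);print(t[-1]+.05,sine(t,th,t[-1]+.05,3.76))
for n in('top','side'):
    im=grab_frame(n);cv2.imwrite(f'pics/{n}2.png',cv2.resize(im[:,:,::-1],(768,576)))
E
```

```text
24.65 [ 510.75788345 -319.38618492  230.9661487 ] [ 1.79995109e+02 -2.81791633e-04  5.69832071e-01] [-0.23975327  0.99109214 -8.59219713] 13.722080803518377 44.996851086616516
[-0.004, -0.004, -0.004, -0.005, -0.002, 0.006, 0.008, 0.015, 0.016, 0.016, 0.016, 0.016, 0.008, 0.012, 0.007, -0.005, -0.004, -0.004, -0.004, -0.004, -0.005, 0.007, 0.012, 0.008, 0.016, 0.016, 0.016, 0.016, 0.009, 0.008, 0.007, -0.002, -0.007, -0.004, -0.004]
24.650000000000002 (array([-0.0107349 ,  0.00336082,  0.00533276]), array([0.00272229]))
```

View pics/top2.png

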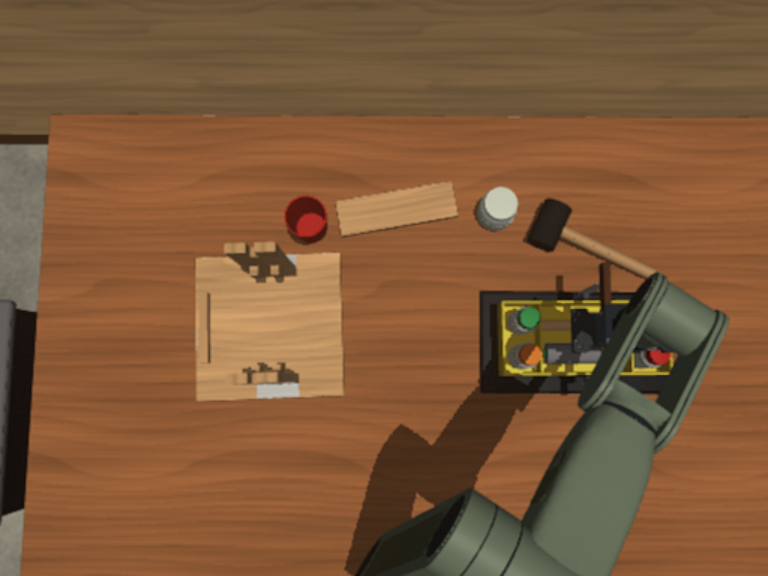

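The top view shows the carrier inside the outline of the tray (left yellow end at x≈499, tray edge at 480), rack empty, bystanders unmoved. It has hung level for 3.5 s.

```bash
python3 - <<'E'
from h import *
print(onz('top',np.array([[499,299],[499,376]])/1.5,107).round(1), state()['time_s'])
E
```

```text
[[ 591.4 -143.8  107. ]
 [ 435.5 -141.6  107. ]] 24.75
```

carry_out(commands=[[0,0,0,0,0,0.5,-1],[0,0,0,0,0,2,-1],[0,0,0,0,0,4,-1],[0,0,0,0,0,6,-1],[0,0,0,0,0,8,-1],[0,0,0,0,0,10,-1],[0,0,0,0,0,12,-1],[0,0,0,0,0,14,-1],[0,0,0,0,0,16,-1],[0,0,0,0,0,18,-1],[0,0,0,0,0,20,-1],[0,0,0,0,0,22,-1],[0,0,0,0,0,23.5,-1],[0,0,0,0,0,25,-1],[0,0,0,0,0,26,-1],[0,0,0,0,0,27,-1],[0,0,0,0,0,28,-1],[0,0,0,0,0,28.5,-1],[0,0,0,0,0,29,-1],[0,0,0,0,0,29,-1]])

```text
time_s: 26.75
ee_pos: [510.7, -319.4, 201.9]
ee_rot: [180.0, 0.0, 0.6]
force: [0.1, -0.2, -8.3]
gripper_width: 14.0
gripper_force: 45.0
```

carry_out(commands=[[0,0,0,0,0,0.5,-1],[0,0,0,0,0,1,-1],[0,0,0,0,0,1.5,-1],[0,0,0,0,0,2,-1],[0,0,0,0,0,2.5,-1],[0,0,0,0,0,3,-1],[0,0,0,0,0,3,-1],[0,0,0,0,0,3,-1]])

```text
time_s: 27.55
ee_pos: [510.8, -319.4, 198.9]
ee_rot: [180.0, 0.0, 0.6]
force: [0.2, -0.4, -8.0]
gripper_width: 13.6
gripper_force: 45.0
```

carry_out(commands=[[0,0,0,0,0,0.5,-1],[0,0,0,0,0,1,-1],[0,0,0,0,0,1.5,-1],[0,0,0,0,0,1.5,-1]])

```text
time_s: 27.95
ee_pos: [510.8, -319.5, 198.9]
ee_rot: [180.0, -0.1, 0.6]
force: [-2.0, 1.1, 4.2]
gripper_width: 13.9
gripper_force: 45.0
```

carry_out(commands=[[0,0,0,0,0,-0.8,-1],[0,0,0,0,0,-0.8,-1],[0,0,0,0,0,-0.8,-0.65],[0,0,0,0,0,-0.8,-0.55],[0,0,0,0,0,-0.8,-0.45],[0,0,0,0,0,-0.8,-0.35],[0,0,0,0,0,-0.8,-0.25],[0,0,0,0,0,-0.8,-0.1],[0,0,0,0,0,-0.8,0.1],[0,0,0,0,0,-0.8,0.3],[0,0,0,0,0,-0.8,0.5],[0,0,0,0,0,-0.8,0.7],[0,0,0,0,0,-0.8,0.85],[0,0,0,0,0,-0.8,1],[0,0,0,0,0,-0.8,1],[0,0,0,0,0,-0.8,1],[0,0,0,0,0,-0.8,1]])

```text
time_s: 29.65
ee_pos: [510.8, -319.4, 198.3]
ee_rot: [180.0, -0.0, 0.6]
force: [0.5, 0.0, -0.2]
gripper_width: 91.0
gripper_force: 0.1
```

```bash
python3 - <<'E'
from h import *
s=state();print(s['time_s'],s['ee_pos'],s['force'],s['gripper_width'])
im=grab_frame('wrist');cv2.imwrite('pics/w5.png',cv2.resize(im[:,:,::-1],(768,576)))
E
```

```text
29.65 [ 510.75087988 -319.40873325  198.25180875] [ 0.54495696  0.03556771 -0.15866505] 91.01009757087996
```

View pics/w5.png

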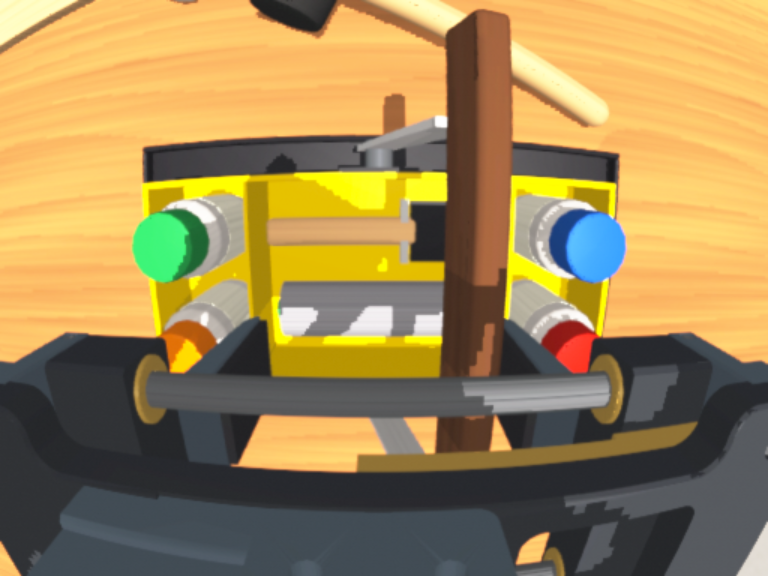

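The handle leans against the −y finger, with its bar at (478,230), and the carrier stands flat in the tray. I ease the bar to its stop by moving the tool to −y, then rise.

carry_out(commands=[[0,0,0,0,2,0,1],[0,0,0,0,5,0,1],[0,0,0,0,8,0,1],[0,0,0,0,11,0,1],[0,0,0,0,14,0,1],[0,0,0,0,17,0,1],[0,0,0,0,20,0,1],[0,0,0,0,23,0,1],[0,0,0,0,25,0,1],[0,0,0,0,25,-3,1],[0,0,0,0,25,-10,1],[0,0,0,0,25,-20,1],[0,0,0,0,25,-35,1],[0,0,0,0,25,-60,1],[0,0,0,0,25,-90,1],[0,0,0,0,25,-120,1],[0,0,0,0,25,-145,1],[0,0,0,0,25,-155,1],[0,0,0,0,25,-160,1],[0,0,0,0,25,-160,1]])

```text
time_s: 31.7
ee_pos: [510.9, -344.3, 358.2]
ee_rot: [-180.0, 0.0, 0.6]
force: [0.1, -0.3, 0.0]
gripper_width: 91.2
gripper_force: 0.0
```

```bash
python3 - <<'E'
from h import *
for i in range(12): im=grab_frame('side')
s=state();print(s['time_s'],s['ee_pos'],s['force'],s['gripper_width'])
w=grab_frame('wrist');cv2.imwrite('pics/end.png',np.hstack([cv2.resize(i[:,:,::-1],(400,300)) for i in(im,w)]))
E
```

```text
32.3 [ 510.98844934 -344.40429932  358.20666312] [-0.92083378 -0.00294368 -0.0496274 ] 91.31560453603223Traceback (most recent call last):
  File "<stdin>", line 4, in <module>
ValueError: 200 camera calls are used up
```

The camera budget is used up before I could save an end picture. The tool is 160 mm clear with zero force, and the last picture showed the carrier flat in the tray. I let it settle for a second, then hand in.

carry_out(commands=[[0,0,0,0,0,0,1],[0,0,0,0,0,0,1],[0,0,0,0,0,0,1],[0,0,0,0,0,0,1],[0,0,0,0,0,0,1],[0,0,0,0,0,0,1],[0,0,0,0,0,0,1],[0,0,0,0,0,0,1],[0,0,0,0,0,0,1],[0,0,0,0,0,0,1]])

```text
time_s: 33.3
ee_pos: [511.0, -344.4, 358.2]
ee_rot: [180.0, 0.0, 0.6]
force: [0.1, -1.1, 0.0]
gripper_width: 91.0
gripper_force: 0.0
```

```bash
python3 -c "
from workcell import workorder
print(workorder.job_done())"
```

```text
the job is handed in; nothing more can be done
None
```

I handed the job in at about 33 s, and no verdict came back: the carrier hung level within 0.02 rad for 3.5 s just above the tray, was set down gently and released, and was flat in the last picture, taken before I eased the handle over and withdrew because the camera calls had run out.

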